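Index the vial carousel, then unlatch its guard and hold it up

TASK

A colleague wants the next vial out of the small sample carousel. With the guard still shut, turn the carousel by its centre handle exactly one position clockwise (seen from above) and let it settle in its detent; then pull the spring latch of the guard arm sideways, lift the arm off its ball to about 45 degrees and hold it there in the gripper, without disturbing the things standing around. Finish while still holding the guard up: it falls shut if let go.

Things in the scene. Friction and masses are not known exactly. Their poses are not given: they have to be found in the camera images.
- base: The apparatus's fixed grey base plate, 195 x 222 x 10 mm. Origin on the table under the carousel's vertical axis; its z is up, its -x side faces roughly towards the robot. The guard stands on its +y side. In this frame the guard's hinge axis is at x +85, y +95, z 94 mm, the ball's centre at x -65, y +95, z 83 mm.
- carousel (a joint): Angle (rad) of the six-place carousel, a metal disc 144 mm across, top at 44 mm, with five vials (tops at 75 mm) and one empty place. Near 0 at the start; grows as it turns clockwise seen from above. A sprung detent pulls it to each multiple of 1.047 (60 degrees): about 0.15 N m against the hand on leaving a position, none halfway, then on into the next, where it settles by itself.
- index_grip (a point): Centre of the carousel's black handle bar, on its axis, 102 mm above the table. The bar is 54 mm long along this point's own y, 12 mm thick along its own x, and reaches from 86 to 114 mm above the table, on an 18 mm stem. It turns with the carousel: at the start its length lies 30 degrees anticlockwise of the base's y axis, one position on 30 degrees clockwise of it.
- guard (a joint): Opening angle (rad) of the guard arm: 0 shut, coupler sitting over its ball; grows as the front end rises about a level hinge at the far end; stop at 1.25. No spring: it falls shut if let go. The guard weighs about 0.4 kg; lifting it at the tab takes 2 to 4 N.
- guard_hinge (a point): Point on the guard's hinge axis (parallel to the base's y), middle of the arm, 94 mm above the table. The arm is a bar 22 mm wide, 150 mm long from here to the coupler (a 42 mm square cap, top at 104 mm, over a 28 mm steel ball on a post); a clear hood, top at 86 mm, reaches from the arm 49 mm towards the carousel axis over one vial.
- latch (a joint): Travel (m) of the guard's latch: 0 sprung home with its bar under the flat underside of the ball, so that the guard cannot rise; grows as the tab is pulled away from the carousel along the base's +y; stop at 0.014. The ball is free beyond 0.008. The spring pulls back with 4.5 N at home, 8.7 N at the stop.
- latch_tab (a point): Centre of the latch's pull tab, an upright round black disc 30 mm across, 10 mm thick along the base's y, 126 mm above the table with the guard shut, 50 mm outside the ball's centre along +y, on a 6 mm strip. It belongs to the latch, which the guard carries: lifting it lifts the guard. It lies 150 mm in front of and 32 mm above the hinge axis and swings about it.
- cap: Loose blue screw cap, 46 mm across, 24 mm high, standing in front of the base; leave alone. Origin under its centre.
- timer: Loose bench timer, 65 x 61 x 24 mm, in front of the base; leave alone. Origin under its centre.
- flask: Loose conical flask, 64 mm across, 102 mm high, standing to the right (-y side) of the base; leave alone. Origin under its centre.

How it is judged (in metres and radians):
On the way, in this order (a step that is already met when the one before it is completed fails the run):
1. carousel settled one position further clockwise, guard still shut and latched (value of joint carousel between 0.967 and 1.127 rad and velocity of joint carousel between -0.1 and 0.1 rad/s and value of joint guard below 0.04 rad and value of joint latch below 0.003 m), for 0.2 s.
2. latch pulled sideways clear of the ball while the guard is still down (value of joint latch above 0.0065 m and value of joint guard below 0.06 rad), for 0.1 s.
At the end, for the whole second after the job is handed in: The guard arm is held still by the gripper's fingers between 34 and 57 degrees (0.6 to 1.0 rad) open, carried by nothing else, with the carousel in its detent one position (1.047 rad within 0.08) clockwise of the start and the cap, timer and flask within 30 mm of where they stood (value of joint guard between 0.6 and 1 rad and velocity of joint guard between -0.08 and 0.08 rad/s and contact force between the fingers and guard above 1 N and contact force between guard and cap below 0.2 N and contact force between guard and timer below 0.2 N and contact force between guard and flask below 0.2 N and value of joint carousel between 0.967 and 1.127 rad and distance of each of cap, timer, flask from where it was at the start of the episode below 0.03 m); the arm keeps its last pose, push and grip.
It fails at once if guard lifted before the carousel has been indexed (value of joint guard above 0.1 rad and value of joint carousel below 0.9 rad).
It fails at once if carousel turned the wrong way or on past the next position (value of joint carousel below -0.5 rad or value of joint carousel above 1.55 rad).
It fails at once if a bystander knocked away or over (distance of any of cap, timer, flask from where it was at the start of the episode above 0.03 m or angle between flask's own z axis and vertical above 0.5 rad).
It also fails if it takes over 48 s, if anything falls off the work surface, if the arm or the gripper's body presses on something with over 40 N, if the wrist force passes 120 N, or if a joint passes its speed limit or range.

ROBOT

A 6-joint arm with a two-finger parallel gripper is mounted at the origin on a cart in front of the work surface, level with it; the furniture and walls round the work are solid. World frame = base frame: x ahead of the robot, y to its left, z up, the work surface at z = 0. Lengths are in m, angles in degrees, forces in N, time in s.
With the tool pointing down it reaches from about 0.25 to 0.8 m from the base axis. Payload 3.9 kg.
Tool frame: the origin (TCP) lies on the centre line of the jaws, within the pads' length; the fingertips stand 19 mm ahead of it and the grasp point (between the pads) is the TCP; z points along the fingers, y is the line along which they close (so a half turn about z gives the same grasp; the last joint's range is limited). The gripper opens to 85 mm and grips with 20 to 120 N. Pads are 22 mm wide; open, the fingers measure 114 mm over their backs; the gripper's body (76 mm by 85 mm) begins 54 mm behind the grasp point. The pads swing forward as they close: fully open they stand 13 mm farther back than shut.
Start: joints at [69.385, 14.897, -7.913, 67.191, 0, 90], TCP at [0.185, 0.491, 0.211] pointing down, gripper open.
Joint ranges: [-159.42, 159.42], [-47.68, 98.78], [-73.54, 78.23], [-108.79, 121.32], [-90, 84.71], [-180, 180]. Speed limits (degrees/s): [147.25, 147.25, 180, 180, 180, 180].

INTERFACE

Orientations are given as [roll, pitch, yaw] about the fixed x, y, z axes, in that order (R = Rz(yaw) Ry(pitch) Rx(roll)).
In Python, from cell import bot, viewer, models gives the robot as it stands. The module is installed in compiled form; this text tells all that it offers.
- The arm moves only by the tool carry_out, never from a script. Its argument "increments" is a list of rows, each a list of 2 entries, a list of its own where there are three numbers: the shift along the tool's x, y, z as a fraction of full scale, then the turn about the tool's z as a fraction of full scale. In form: [[[dx, dy, dz], yaw], ...]. A call has exactly 10 rows; each row is the pose to reach, as a shift and turn from the pose commanded when the call began, along the tool's axes at that moment; what a row does not reach only later rows make up. Full scale, the value 1, is 10 cm for a shift and 0.5 rad for a turn. A row lasts 1/8 s, in which the tool goes at most 62.5 mm and 10.7 degrees, less where a joint would pass 70% of its speed; a pose out of reach is approached as far as the arm can. A call with a number of a shift or a turn outside -1 to 1 is refused whole. A call with a gripper value outside its range is refused whole. "grip" is the opening, from 0 (shut) to 1 (fully open), set as the call begins (left out, the last holds). The fingers move at their own pace and stop on an object; "grip_force" is the grip in N (left out, the last holds). Time passes only in rows, so rows that repeat a pose let the fingers close, or fill a call up. It gives the time, the measured TCP pose, the force, the opening and the grip force at its end, in the units of the state.
- bot.state(): the state, without advancing time (a new reading comes with each control period).
- viewer.grab_frame(name): name is "scene" or "side" or "wrist"; returns the picture (420x560x3 uint8, red, green, blue); there is no depth.
- viewer.camera_info(name): a dict with "fovy" (degrees; the focal length in pixels is half the picture's height over the tangent of half this angle, whatever the lens; pixels are square), "cx", "cy" (the principal point, pixels), "distortion" ([k1, k2, p1, p2, k3] as OpenCV has them; the pictures are not rectified), "eye" and "attitude" of the camera in the world; the wrist camera has in their place "hand_eye" (4x4, takes a point from camera to tool coordinates, whose origin is the TCP and whose axes are the flange's). Camera axes: x right, y down, z forward; pixel columns grow to the right and rows downward; lengths in m; the calibration is good to about 2 mm. A picture is of the moment at which its call begins: read the wrist's pose just before it. camera_info takes no time and is no camera call.
- bot.job_done(): hands the job in; it is judged then, once.
Trained networks look in the newest picture that a camera, given by its name, has taken for a name from the list of things; names that differ only in an ending like _2 or _b are one class to them, and where a whole thing is asked for, a point or a joint stands for the part that bears it (a point fixed in the world has none). Each returns a list of dicts, best first, with "confidence" (0 to 1); they miss things now and then, are a little off and sometimes report something else, mostly with a low value. They report only what shows in the picture. A call takes as long as a camera call.
- models.silhouettes(camera, query): "mask" (420x560 bool, what is visible of it).
- models.pinpoint(camera, query): "centre" ([x, y, z] in m, in world coordinates, good to about 4 mm: a listed point, or the origin of a listed thing).
The state is a dict: "time": time; "joint_positions": joint angles; "joint_velocities": joint speeds; "tau": joint torques, N m; "position": TCP position; "ee_rot": TCP orientation; "wrist_force": force on the tool from outside, world axes, zero at the start; "moment": the same for the moment, N m; "opening": finger opening in m; "gripper_force": force on a finger pad.
Only numpy, scipy, OpenCV 4.12 (cv2) and the standard library are available. Lean on these libraries where they do the work, as an engineer would, in place of code of your own. Each camera call takes 0.05 s, during which the arm holds its last target. There are 200 camera calls.

## Working session

There is one attempt and no reset: what is moved stays moved. The work goes in short steps, Python scripts to look and compute and a tool call to move; the robot and the scene stay as the last step left them, time stands still between calls to the robot, and variables do not carry over. Pictures are saved under pics/ and viewed, at most 13 in all, crops included, and the job is handed in when it is done.

Besides the shell and the picture viewer there is one more tool, called after "Request:" as name(argument=value, ...) on one line, values as JSON. carry_out: Moves the arm, as the interface text tells. Its arguments: {"type":"object","properties":{"increments":{"type":"array","items":{"type":"array"}},"grip":{"type":"number"},"grip_force":{"type":"number"}},"required":["increments"]}

```bash
mkdir -p pics
python3 - <<'E'
from cell import bot,viewer,models
import cv2,numpy as np
s=bot.state();print({k:np.round(v,3).tolist() for k,v in s.items()})
for c in ["scene","side","wrist"]:
    im=viewer.grab_frame(c);cv2.imwrite(f"pics/{c}0.png",im[:,:,::-1])
    print(c,{k:np.round(v,3).tolist() for k,v in viewer.camera_info(c).items()})
    for q in ["base","index_grip","guard_hinge","latch_tab","cap","timer","flask"]:
        print(q,[(np.round(d["centre"],4).tolist(),round(d["confidence"],2)) for d in models.pinpoint(c,q)[:2]])
a=np.hstack([cv2.imread(f"pics/{c}0.png") for c in ["scene","side"]])
cv2.imwrite("pics/a.png",cv2.resize(a,(800,300)))
print(bot.state()["time"])
E
```

```text
{'time': 0.0, 'joint_positions': [69.387, 14.937, -7.987, 67.192, -0.0, 90.001], 'joint_velocities': [0.035, 0.022, 0.078, -0.037, -0.002, -0.066], 'tau': [-0.001, -40.568, 25.392, 0.019, -0.0, -0.0], 'position': [0.185, 0.491, 0.21], 'ee_rot': [-179.885, 0.0, 159.386], 'wrist_force': [0.431, 0.494, 0.43], 'moment': [0.024, -0.042, 0.006], 'gripper_force': 0.0, 'opening': 0.085}
scene {'fovy': 55.647, 'cx': 281.62, 'cy': 210.054, 'distortion': [-0.04, 0.0, 0.0, 0.0, 0.0], 'eye': [0.015, -0.153, 0.762], 'attitude': [-141.69, -0.943, -77.128]}
base [([0.557, -0.0921, 0.0048], 0.92)]
index_grip [([0.5496, -0.0926, 0.1002], 0.91)]
guard_hinge [([0.6389, 0.0012, 0.0981], 0.85), ([0.3993, -0.0733, -0.0008], 0.35)]
latch_tab [([0.4844, 0.0526, 0.1287], 0.63)]
cap [([0.4023, -0.0726, 0.0005], 0.76)]
timer [([0.4078, -0.1651, -0.0019], 0.68)]
flask [([0.5539, -0.2303, 0.0001], 0.9)]
side {'fovy': 49.087, 'cx': 270.425, 'cy': 201.601, 'distortion': [-0.025, 0.0, 0.0, 0.0, 0.0], 'eye': [0.712, -0.45, 0.819], 'attitude': [-147.08, -0.007, 25.172]}
base [([0.5566, -0.0954, 0.0013], 0.62)]
index_grip [([0.5544, -0.0955, 0.1042], 0.63)]
guard_hinge [([0.6361, 0.0011, 0.0934], 0.86)]
latch_tab [([0.4833, 0.0439, 0.1273], 0.72)]
cap [([0.4014, -0.0755, -0.0042], 0.84)]
timer [([0.4057, -0.16, 0.0009], 0.72)]
flask [([0.5542, -0.2388, -0.0006], 0.77)]
wrist {'fovy': 71.019, 'cx': 278.927, 'cy': 214.668, 'distortion': [0.021, 0.0, 0.0, 0.0, 0.0], 'hand_eye': [[-0.0, -0.961, -0.276, 0.071], [1.0, -0.001, 0.002, 0.001], [-0.002, -0.276, 0.961, -0.163], [0.0, 0.0, 0.0, 1.0]]}
base []
index_grip []
guard_hinge []
latch_tab []
cap []
timer []
flask []
1.2
```

View pics/a.png

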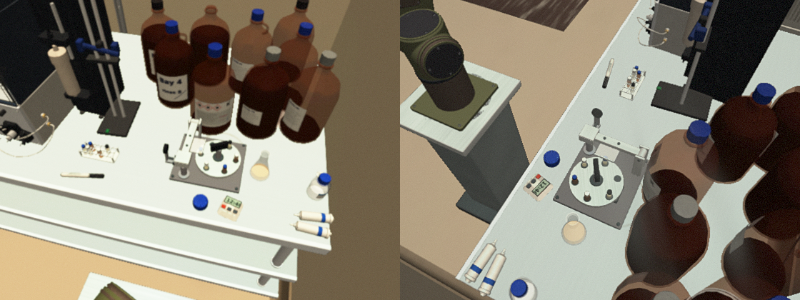

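```bash
cat > h.py <<'E'
from cell import bot,viewer,models
import cv2,numpy as np
from scipy.spatial.transform import Rotation as R
def cam(c):
    i=viewer.camera_info(c);f=210/np.tan(np.radians(i["fovy"]/2))
    K=np.array([[f,0,i["cx"]],[0,f,i["cy"]],[0,0,1]]);D=np.array(i["distortion"])
    if "eye" in i: Rc=R.from_euler("xyz",i["attitude"],degrees=True).as_matrix();e=np.array(i["eye"])
    else:
        s=bot.state();T=np.array(i["hand_eye"]);Rt=R.from_euler("xyz",s["ee_rot"],degrees=True).as_matrix()
        Rc=Rt@T[:3,:3];e=Rt@T[:3,3]+s["position"]
    return K,D,Rc,e
def proj(cm,P):
    K,D,Rc,e=cm;return cv2.projectPoints((np.atleast_2d(P)-e)@Rc,np.zeros(3),np.zeros(3),K,D)[0][:,0]
def onplane(cm,uv,z=0):
    K,D,Rc,e=cm;r=cv2.undistortPoints(np.array([uv],float)[None],K,D)[0,0];d=Rc@[r[0],r[1],1];return e+d*(z-e[2])/d[2]
def b2w(p,P):  # p=(x,y,yaw deg)
    P=np.atleast_2d(P);a=np.radians(p[2]);c,s=np.cos(a),np.sin(a)
    return np.c_[p[0]+c*P[:,0]-s*P[:,1],p[1]+s*P[:,0]+c*P[:,1],P[:,2]]
def plan(x,y,z,yaw,cmd=None):
    """shift (full scale) and turn (full scale, sign: about tool z) to a pose, tool down"""
    s=bot.state();p=np.array(s["position"] if cmd is None else cmd[:3]);Rt=R.from_euler("xyz",s["ee_rot"] if cmd is None else [180,0,cmd[3]],degrees=True).as_matrix()
    yw=s["ee_rot"][2] if cmd is None else cmd[3]
    return np.round(Rt.T@(np.array([x,y,z])-p)/.1,3),round(-np.radians((yaw-yw+180)%360-180)/.5,3)
def st():
    s=bot.state();print({k:np.round(s[k],3).tolist() for k in ["time","joint_positions","position","ee_rot","wrist_force","opening","gripper_force"]})
E
cat > f.py <<'E'
from h import *
from scipy.optimize import least_squares
B={"base":[0,0,0],"index_grip":[0,0,.102],"guard_hinge":[.085,.095,.094],"latch_tab":[-.065,.145,.126]}
M={k:[] for k in B}
for c in ["scene","side"]:
    im=viewer.grab_frame(c)
    for q in B:
        d=models.pinpoint(c,q)
        if d: M[q].append(d[0]["centre"])
r=lambda p:np.concatenate([(b2w(p,B[q])-np.array(M[q]))[:,:2].ravel() for q in B])
s=least_squares(r,[.555,-.093,2],loss="soft_l1",f_scale=.004,x_scale=[.01,.01,2]);p=s.x;print(p,np.round(r(p)*1e3,1))
out=[]
for c in ["scene","side"]:
    cm=cam(c);im=cv2.imread(f"pics/{c}0.png")
    u=proj(cm,b2w(p,[0,0,.05]))[0];x0,y0=(u-[80,85]).astype(int);k=3.2
    z=cv2.resize(im[y0:y0+150,x0:x0+125],None,fx=k,fy=k,interpolation=cv2.INTER_CUBIC)
    th=np.radians(30);hd=np.array([-np.sin(th),np.cos(th),0])*.027
    P=np.array([[0,0,.114]+hd,[0,0,.114]-hd,[-.065,.145,.126],[.085,.095,.094],[-.065,.095,.104]])
    th=np.arange(0,2*np.pi,.2);circ=np.c_[.072*np.cos(th),.072*np.sin(th),.044+0*th]
    for P_,col in ((P,(0,0,255)),(circ,(0,200,0))):
        for v in proj(cm,b2w(p,P_)): cv2.circle(z,tuple(int(t) for t in (v-[x0,y0])*k),3,col,-1)
    out.append(z)
cv2.imwrite("pics/b.png",np.hstack(out));print(np.hstack(out).shape)
cm=cam("scene")
for uv in [(165,161),(140,185),(139,213),(115,246)]: print(uv,onplane(cm,uv).round(3))
E
python3 f.py
```

```text
[ 0.55474389 -0.09492629  1.51325854] [-2.2 -1.2 -1.7  1.3  3.7 -3.7 -0.2  0.1 -0.3  2.2 -2.3  0.8  2.2 -3.7
  1.2  3.5]
(480, 800, 3)
(165, 161) [ 0.695  0.313 -0.   ]
(140, 185) [0.599 0.34  0.   ]
(139, 213) [ 0.514  0.303 -0.   ]
(115, 246) [0.414 0.314 0.   ]
```

View pics/b.png

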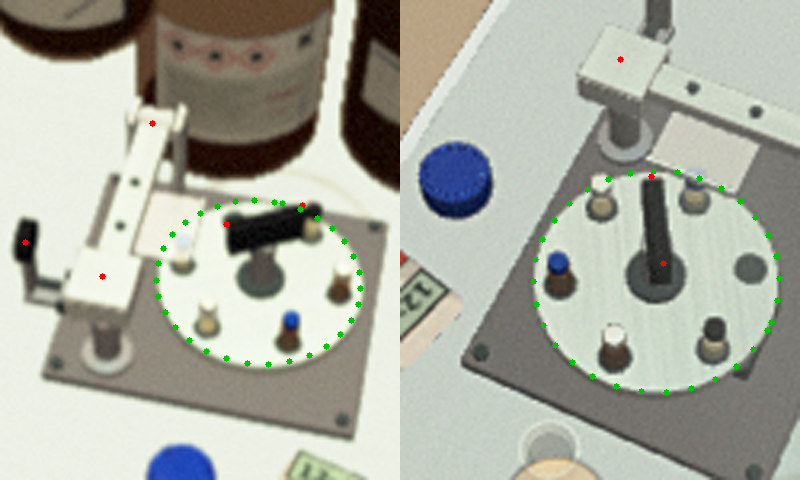

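View pics/scene0.png

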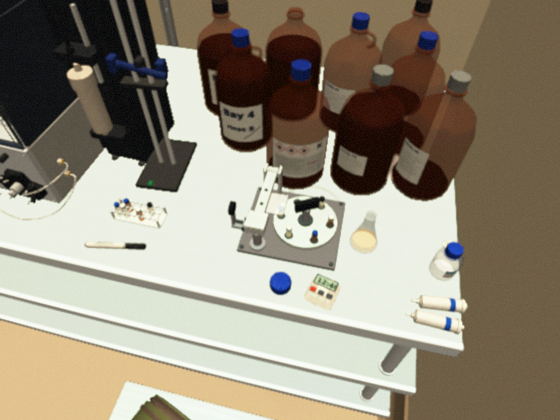

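Request:
carry_out(increments=[[[-0.1,-0.076,0],0],[[-0.2,-0.152,0],0],[[-0.3,-0.228,0],0],[[-0.4,-0.304,0],0],[[-0.5,-0.38,0],0],[[-0.6,-0.456,0],0],[[-0.7,-0.532,0],0],[[-0.8,-0.608,0],0],[[-0.9,-0.684,0],0],[[-1,-0.76,0],0]])

```text
time: 2.95
position: [0.2521, 0.3843, 0.2113]
ee_rot: [180.0, 0.0, 159.4]
wrist_force: [0.9, 0.2, 0.7]
opening: 0.0857
gripper_force: 0.0
```

Request:
carry_out(increments=[[[-0.1,-0.076,0],0],[[-0.2,-0.152,0],0],[[-0.3,-0.228,0],0],[[-0.4,-0.304,0],0],[[-0.5,-0.38,0],0],[[-0.6,-0.456,0],0],[[-0.7,-0.532,0],0],[[-0.8,-0.608,0],0],[[-0.9,-0.684,0],0],[[-1,-0.76,0],0]])

```text
time: 4.2
position: [0.319, 0.278, 0.2113]
ee_rot: [180.0, 0.0, 159.4]
wrist_force: [-0.3, 0.7, -0.0]
opening: 0.0852
gripper_force: 0.0
```

Request:
carry_out(increments=[[[-0.1,-0.076,0],0],[[-0.2,-0.152,0],0],[[-0.3,-0.228,0],0],[[-0.4,-0.304,0],0],[[-0.5,-0.38,0],0],[[-0.6,-0.456,0],0],[[-0.7,-0.532,0],0],[[-0.8,-0.608,0],0],[[-0.9,-0.684,0],0],[[-1,-0.76,0],0]])

```text
time: 5.45
position: [0.3858, 0.1716, 0.2113]
ee_rot: [180.0, 0.0, 159.4]
wrist_force: [-0.2, -1.3, -0.1]
opening: 0.0855
gripper_force: 0.0
```

Request:
carry_out(increments=[[[-0.1,-0.076,0],0],[[-0.2,-0.152,0],0],[[-0.3,-0.228,0],0],[[-0.4,-0.304,0],0],[[-0.5,-0.38,0],0],[[-0.6,-0.456,0],0],[[-0.7,-0.532,0],0],[[-0.8,-0.608,0],0],[[-0.9,-0.684,0],0],[[-1,-0.76,0],0]])

```text
time: 6.7
position: [0.4526, 0.0653, 0.2113]
ee_rot: [-180.0, -0.0, 159.4]
wrist_force: [0.7, -0.1, 0.4]
opening: 0.0853
gripper_force: 0.0
```

Request:
carry_out(increments=[[[-0.1,-0.076,0],0.06],[[-0.2,-0.152,0],0.13],[[-0.3,-0.228,0],0.2],[[-0.4,-0.304,0],0.26],[[-0.5,-0.38,0],0.33],[[-0.6,-0.456,0],0.4],[[-0.7,-0.532,0],0.46],[[-0.8,-0.608,0],0.53],[[-0.9,-0.684,0],0.6],[[-1,-0.76,0],0.66]])

```text
time: 7.95
position: [0.5195, -0.0411, 0.2113]
ee_rot: [-180.0, -0.0, 140.4]
wrist_force: [0.1, 0.8, -0.6]
opening: 0.0857
gripper_force: 0.0
```

```bash
python3 -c "
from h import *
st();print(plan(.555,-.095,.18,121.5))"
```

```text
{'time': 7.95, 'joint_positions': [-4.519, 14.516, -8.44, 67.045, -0.0, 35.122], 'position': [0.519, -0.041, 0.211], 'ee_rot': [-179.999, -0.001, 140.359], 'wrist_force': [0.07, 0.767, -0.581], 'opening': 0.086, 'gripper_force': 0.0}
(array([-0.618, -0.189,  0.313]), np.float64(0.658))
```

Request:
carry_out(increments=[[[-0.07,-0.02,0.04],0.08],[[-0.15,-0.05,0.08],0.16],[[-0.22,-0.07,0.12],0.24],[[-0.3,-0.09,0.16],0.33],[[-0.38,-0.12,0.2],0.41],[[-0.46,-0.14,0.24],0.5],[[-0.54,-0.165,0.28],0.58],[[-0.618,-0.189,0.313],0.658],[[-0.618,-0.189,0.313],0.658],[[-0.618,-0.189,0.313],0.658]], grip=0.6)

```text
time: 9.2
position: [0.5546, -0.0942, 0.18]
ee_rot: [-180.0, -0.0, 121.6]
wrist_force: [-0.4, 0.8, 0.0]
opening: 0.0513
gripper_force: 0.0
```

```bash
python3 -c "
from h import *
st();cm=cam('wrist');im=viewer.grab_frame('wrist')
d=models.pinpoint('wrist','index_grip');print(d[:1])
p=(.5547,-.0949,1.5)
for a,c in ((30,(255,0,0)),):
  t=np.radians(a);h=np.array([-np.sin(t),np.cos(t),0])*.027
  n=np.array([np.cos(t),np.sin(t),0])*.006
  o=np.array([0,0,.114]);P=proj(cm,b2w(p,[o+h+n,o+h-n,o-h-n,o-h+n]))
  z=im.copy();cv2.polylines(z,[P.astype(int)],True,c,1)
cv2.imwrite('pics/w1.png',z[:,:,::-1])"
```

```text
{'time': 9.2, 'joint_positions': [-9.642, 19.4, -6.17, 64.445, 0.008, 48.725], 'position': [0.555, -0.094, 0.18], 'ee_rot': [-179.994, -0.015, 121.632], 'wrist_force': [-0.396, 0.834, 0.018], 'opening': 0.051, 'gripper_force': 0.0}
[{'centre': [0.5528, -0.0959, 0.1072], 'confidence': 0.65}]
```

View pics/w1.png

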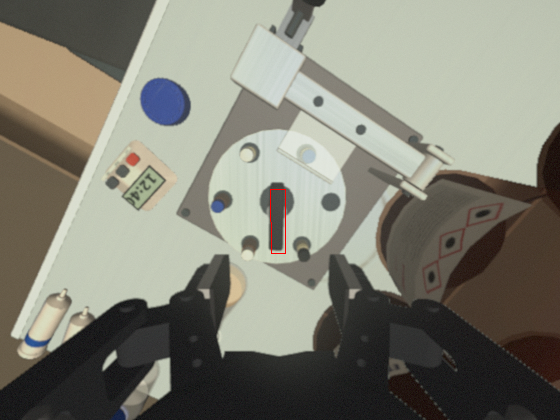

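Request:
carry_out(increments=[[[0,0,0.1],0],[[0,0,0.2],0],[[0,0,0.3],0],[[0,0,0.4],0],[[0,0,0.5],0],[[0,0,0.6],0],[[0,0,0.7],0],[[0,0,0.75],0],[[0,0,0.76],0],[[0,0,0.76],0]])

```text
time: 10.55
position: [0.5549, -0.0943, 0.1042]
ee_rot: [180.0, 0.0, 121.6]
wrist_force: [0.2, 0.9, -0.5]
opening: 0.0512
gripper_force: 0.0
```

Request:
carry_out(increments=[[[0,0,0],0],[[0,0,0],0],[[0,0,0],0],[[0,0,0],0],[[0,0,0],0],[[0,0,0],0],[[0,0,0],0],[[0,0,0],0],[[0,0,0],0],[[0,0,0],0]], grip=0, grip_force=40)

```text
time: 11.8
position: [0.5547, -0.0942, 0.104]
ee_rot: [-180.0, 0.0, 121.6]
wrist_force: [0.4, -0.7, 0.5]
opening: 0.0
gripper_force: 0.0
```

```bash
python3 -c "
from h import *
st()
cm=cam('wrist');im=viewer.grab_frame('wrist');P=proj(cm,bot.state()['position'])[0];print(P)
im2=viewer.grab_frame('side');u=proj(cam('side'),[.555,-.095,.1])[0].astype(int)
z=cv2.resize(im2[u[1]-75:u[1]+75,u[0]-55:u[0]+55],(308,420))
cv2.imwrite('pics/w2.png',np.hstack([im[:,40:500],z])[:,:,::-1])"
```

```text
{'time': 11.8, 'joint_positions': [-9.64, 22.261, -13.744, 53.994, -0.001, 48.729], 'position': [0.555, -0.094, 0.104], 'ee_rot': [-180.0, 0.001, 121.631], 'wrist_force': [0.398, -0.698, 0.485], 'opening': 0.0, 'gripper_force': 0.0}
[278.65317438 254.57343509]
```

View pics/w2.png

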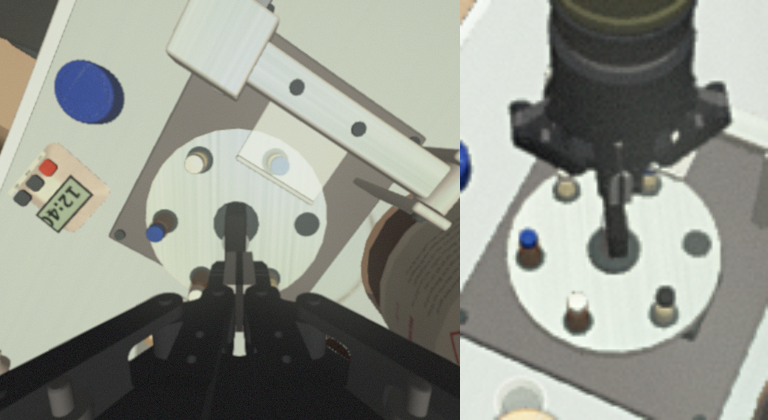

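```bash
python3 -c "
from h import *
z=cv2.imread('pics/w2.png')
a=cv2.resize(z[180:340,160:310],None,fx=3.2,fy=3.2,interpolation=3);b=cv2.resize(z[130:270,560:660],None,fx=2.9,fy=3.657,interpolation=3)
cv2.imwrite('pics/w3.png',cv2.convertScaleAbs(np.hstack([a,b]),alpha=2,beta=20))"
```

```text
(no output)
```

View pics/w3.png

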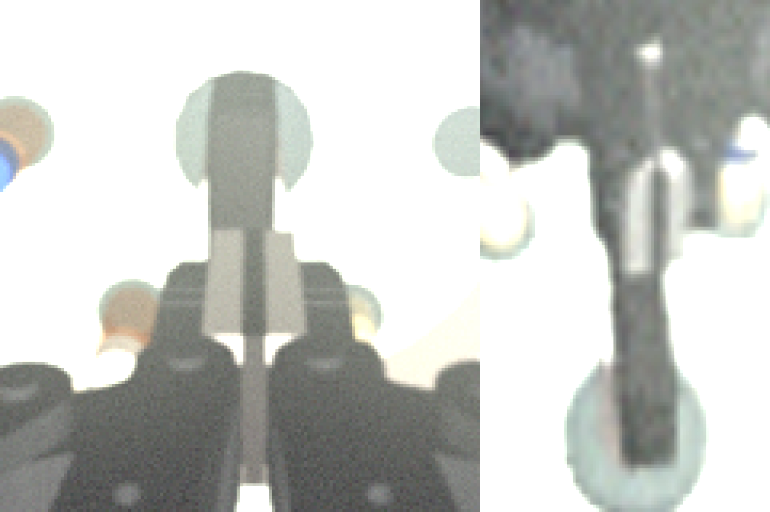

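```bash
python3 -c "
from h import *
i=viewer.camera_info('wrist');K,D,_,_=cam('wrist');T=np.array(i['hand_eye'])
def pr(P): 
  P=np.array(P)-T[:3,3];return (cv2.projectPoints(P@T[:3,:3],np.zeros(3),np.zeros(3),K,D)[0][:,0]-[200,180])*3.2
for z in (-.02,-.01,0,.01,.019): print(z,pr([[.011,-.0075,z],[.011,.0075,z]]).round().tolist())
z=-.01
print(pr([[.027,-.006,z],[.027,.006,z],[-.027,-.006,z],[-.027,.006,z]]).round().tolist())
d=models.silhouettes('wrist','index_grip');print(len(d))
print(bot.state()['opening'], bot.state()['gripper_force'],bot.state()['moment'])
"
```

```text
-0.02 [[206.0, 226.0], [298.0, 226.0]]
-0.01 [[209.0, 203.0], [295.0, 203.0]]
0 [[211.0, 183.0], [293.0, 183.0]]
0.01 [[213.0, 165.0], [290.0, 165.0]]
0.019 [[215.0, 151.0], [289.0, 151.0]]
[[216.0, 115.0], [287.0, 115.0], [219.0, 396.0], [284.0, 396.0]]
1
0.00041641135952227626 0.0 [-0.0153857  -0.01516136 -0.0176568 ]
```

Request:
carry_out(increments=[[[0,0,0],0],[[0,0,0],0],[[0,0,0],0],[[0,0,0],0],[[0,0,0.05],0],[[0,-0.01,0.1],0],[[0,-0.01,0.16],0],[[0,-0.01,0.22],0],[[0,-0.01,0.25],0],[[0,-0.01,0.25],0]], grip=0.5)

```text
time: 13.2
position: [0.5536, -0.0947, 0.0787]
ee_rot: [-180.0, -0.0, 121.6]
wrist_force: [0.6, -0.0, -0.1]
opening: 0.0423
gripper_force: 0.0
```

Request:
carry_out(increments=[[[0,0,0],0],[[0,0,0],0],[[0,0,0],0],[[0,0,0],0],[[0,0,0],0],[[0,0,0],0],[[0,0,0],0],[[0,0,0],0],[[0,0,0],0],[[0,0,0],0]], grip=0, grip_force=40)

```text
time: 14.45
position: [0.5526, -0.0957, 0.0794]
ee_rot: [-179.9, 0.0, 121.6]
wrist_force: [-4.5, -3.7, 5.6]
opening: 0.0113
gripper_force: 40.7
```

Request:
carry_out(increments=[[[0,0,0],0.1],[[0,0,0],0.2],[[0,0,0],0.3],[[0,0,0],0.4],[[0,0,0],0.5],[[0,0,0],0.6],[[0,0,0],0.7],[[0,0,0],0.8],[[0,0,0],0.9],[[0,0,0],1]])

```text
time: 15.7
position: [0.5526, -0.0957, 0.0794]
ee_rot: [-179.9, 0.1, 92.9]
wrist_force: [-4.0, -3.7, 5.0]
opening: 0.0107
gripper_force: 40.7
```

Request:
carry_out(increments=[[[0,0,0],0.1],[[0,0,0],0.2],[[0,0,0],0.3],[[0,0,0],0.4],[[0,0,0],0.5],[[0,0,0],0.6],[[0,0,0],0.7],[[0,0,0],0.8],[[0,0,0],0.9],[[0,0,0],1]])

```text
time: 16.95
position: [0.5526, -0.0957, 0.0794]
ee_rot: [-180.0, 0.1, 64.2]
wrist_force: [-3.9, -3.9, 4.7]
opening: 0.0109
gripper_force: 40.8
```

Request:
carry_out(increments=[[[0,0,0],0.04],[[0,0,0],0.09],[[0,0,0],0.09],[[0,0,0],0.09],[[0,0,-0.1],0.09],[[0,0,-0.25],0.09],[[0,0,-0.45],0.09],[[0,0,-0.65],0.09],[[0,0,-0.85],0.09],[[0,0,-1],0.09]], grip=0.5)

```text
time: 18.2
position: [0.5545, -0.0949, 0.1812]
ee_rot: [179.9, -0.0, 61.8]
wrist_force: [-0.3, -1.0, -0.3]
opening: 0.0424
gripper_force: 0.0
```

```bash
python3 -c "
from h import *
st();cm=cam('wrist');im=viewer.grab_frame('wrist')
z=im.copy()
p=(.5547,-.0949,1.5)
t=np.radians(-30);h=np.array([-np.sin(t),np.cos(t),0])*.027
n=np.array([np.cos(t),np.sin(t),0])*.006
for zz,c in ((.114,(255,0,0)),(.09,(0,255,0))):
  o=np.array([0,0,zz]);P=proj(cm,b2w(p,[o+h+n,o+h-n,o-h-n,o-h+n]))
  cv2.polylines(z,[P.astype(int)],True,c,1)
for P in proj(cm,b2w(p,[[-.065,.145,.126],[-.065,.095,.104],[.085,.095,.094],[-.0975,-.111,.01],[-.0975,.111,.01]])): cv2.circle(z,tuple(P.astype(int)),3,(255,0,0),1)
cv2.imwrite('pics/w4.png',z[:,:,::-1])
for c in ('wrist','scene'):
  if c=='scene': viewer.grab_frame(c)
  for q in ('index_grip','latch_tab','guard_hinge'): print(c,q,[np.round(d['centre'],4).tolist() for d in models.pinpoint(c,q)[:1]])
"
```

```text
{'time': 18.2, 'joint_positions': [-9.711, 19.253, -6.212, 64.399, 0.004, 108.533], 'position': [0.554, -0.095, 0.181], 'ee_rot': [179.872, -0.047, 61.756], 'wrist_force': [-0.32, -0.997, -0.258], 'opening': 0.042, 'gripper_force': 0.0}
wrist index_grip [[0.5537, -0.0941, 0.1064]]
wrist latch_tab [[0.4838, 0.0486, 0.1295]]
wrist guard_hinge [[0.6352, 0.0002, 0.0903]]
scene index_grip [[0.5488, -0.0913, 0.1011]]
scene latch_tab [[0.4838, 0.0504, 0.1284]]
scene guard_hinge []
```

View pics/w4.png

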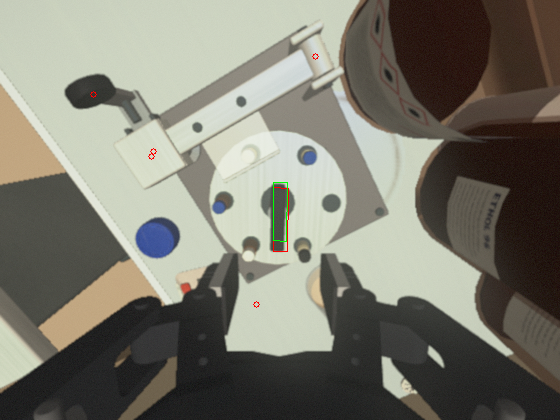

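Request:
carry_out(increments=[[[0.05,-0.065,0],-0.1],[[0.1,-0.13,0],-0.2],[[0.14,-0.195,0],-0.3],[[0.19,-0.26,0],-0.4],[[0.23,-0.32,0],-0.5],[[0.28,-0.39,0],-0.6],[[0.33,-0.45,0],-0.7],[[0.37,-0.52,0],-0.8],[[0.42,-0.58,0],-0.9],[[0.467,-0.646,0],-1]], grip=0.3)

```text
time: 19.85
position: [0.5189, -0.0225, 0.179]
ee_rot: [180.0, -0.0, 90.6]
wrist_force: [-0.7, 0.3, -0.5]
opening: 0.0254
gripper_force: 0.0
```

```bash
python3 -c "
from h import *
st();print(plan(.485,.049,.17,181.5))"
```

```text
{'time': 19.85, 'joint_positions': [-2.488, 15.266, -12.341, 62.391, 0.0, 86.921], 'position': [0.519, -0.023, 0.179], 'ee_rot': [179.998, -0.0, 90.591], 'wrist_force': [-0.713, 0.294, -0.545], 'opening': 0.025, 'gripper_force': 0.0}
(array([ 0.719, -0.331,  0.09 ]), np.float64(-3.173))
```

Request:
carry_out(increments=[[[0.07,-0.03,0],-0.1],[[0.14,-0.07,0],-0.2],[[0.21,-0.1,0],-0.3],[[0.28,-0.13,0],-0.4],[[0.35,-0.16,0],-0.5],[[0.42,-0.2,0],-0.6],[[0.5,-0.23,0],-0.7],[[0.57,-0.26,0],-0.8],[[0.64,-0.3,0],-0.9],[[0.719,-0.331,0],-1]])

```text
time: 21.1
position: [0.4851, 0.0491, 0.179]
ee_rot: [-180.0, -0.0, 119.2]
wrist_force: [0.3, 0.1, 0.1]
opening: 0.0254
gripper_force: 0.0
```

Request:
carry_out(increments=[[[0,0,0],-0.1],[[0,0,0],-0.2],[[0,0,0],-0.3],[[0,0,0],-0.4],[[0,0,0],-0.5],[[0,0,0],-0.6],[[0,0,0],-0.7],[[0,0,0],-0.8],[[0,0,0],-0.9],[[0,0,0],-1]])

```text
time: 22.35
position: [0.4853, 0.0489, 0.179]
ee_rot: [180.0, -0.0, 147.9]
wrist_force: [-0.3, -0.4, -0.6]
opening: 0.0255
gripper_force: 0.0
```

Request:
carry_out(increments=[[[0,0,0],-0.12],[[0,0,0],-0.24],[[0,0,0],-0.36],[[0,0,0],-0.48],[[0,0,0],-0.6],[[0,0,0],-0.72],[[0,0,0],-0.84],[[0,0,0],-0.96],[[0,0,0],-1],[[0,0,0],-1]])

```text
time: 23.6
position: [0.4854, 0.0488, 0.179]
ee_rot: [180.0, 0.0, 176.4]
wrist_force: [0.2, -0.0, 0.5]
opening: 0.0255
gripper_force: 0.0
```

```bash
python3 -c "
from h import *
st();print(plan(.485,.049,.092,181.5))
cm=cam('wrist');im=viewer.grab_frame('wrist');z=im.copy()
print([np.round(d['centre'],4).tolist() for d in models.pinpoint('wrist','latch_tab')[:1]])
p=(.5547,-.0949,1.5)
for P in proj(cm,b2w(p,[[-.065,.145,.126],[-.065,.14,.141],[-.065,.15,.141],[-.065,.095,.104]])): cv2.circle(z,tuple(P.astype(int)),3,(255,0,0),1)
cv2.imwrite('pics/w5.png',z[:,:,::-1])
"
```

```text
{'time': 23.6, 'joint_positions': [5.736, 12.241, -16.463, 61.292, 0.001, 9.383], 'position': [0.485, 0.049, 0.179], 'ee_rot': [179.999, 0.004, 176.352], 'wrist_force': [0.162, -0.035, 0.485], 'opening': 0.025, 'gripper_force': 0.0}
(array([0.004, 0.002, 0.87 ]), np.float64(-0.18))
[[0.4847, 0.0502, 0.1259]]
```

View pics/w5.png

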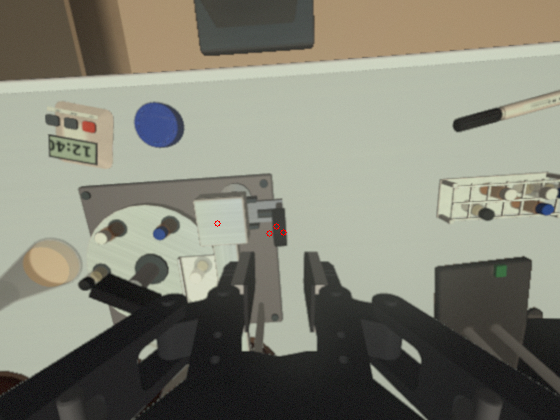

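Request:
carry_out(increments=[[[0,0,0.1],-0.09],[[0,0,0.2],-0.18],[[0,0,0.32],-0.18],[[0,0,0.44],-0.18],[[0,0,0.56],-0.18],[[0,0,0.66],-0.18],[[0,0,0.75],-0.18],[[0,0,0.82],-0.18],[[0,0,0.87],-0.18],[[0,0,0.88],-0.18]])

```text
time: 24.95
position: [0.4853, 0.0486, 0.0907]
ee_rot: [180.0, -0.0, -178.5]
wrist_force: [1.5, 0.1, -0.2]
opening: 0.0257
gripper_force: 0.0
```

```bash
python3 -c "
from h import *
st()
cm=cam('wrist');im=viewer.grab_frame('wrist')
im2=viewer.grab_frame('scene');u=proj(cam('scene'),[.485,.05,.12])[0].astype(int)
z=cv2.resize(im2[u[1]-50:u[1]+55,u[0]-40:u[0]+37],(308,420),interpolation=2)
a=cv2.resize(im[120:330,190:400],(420,420),interpolation=2)
cv2.imwrite('pics/w6.png',cv2.convertScaleAbs(np.hstack([a,z])[:,:,::-1],alpha=1.5,beta=15))"
```

```text
{'time': 24.95, 'joint_positions': [5.721, 16.276, -25.281, 48.464, 0.002, 4.22], 'position': [0.485, 0.049, 0.091], 'ee_rot': [180.0, -0.021, -178.499], 'wrist_force': [1.511, 0.137, -0.169], 'opening': 0.026, 'gripper_force': 0.0}
```

View pics/w6.png

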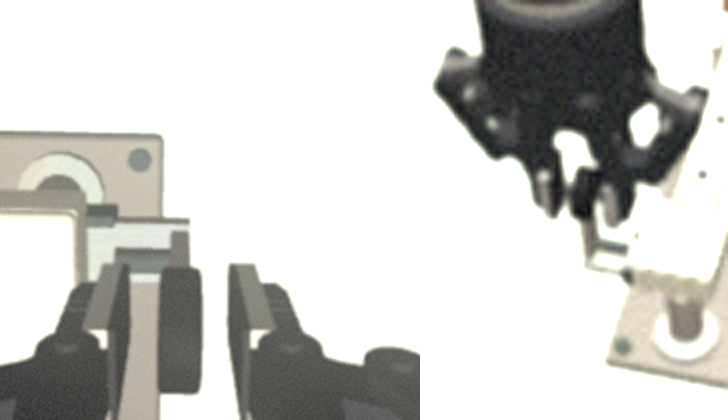

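Request:
carry_out(increments=[[[0,0,0],0],[[0,0,0],0],[[0,0,0],0],[[0,0,0],0],[[0,0,0],0],[[0,0,0],0],[[0,0,0],0],[[0,0,0],0],[[0,0,0],0],[[0,0,0],0]], grip=0, grip_force=60)

```text
time: 26.3
position: [0.4856, 0.0489, 0.0913]
ee_rot: [180.0, 0.0, -178.5]
wrist_force: [-1.0, 2.2, 5.5]
opening: 0.0089
gripper_force: 59.7
```

Request:
carry_out(increments=[[[0,0.02,0],0],[[0,0.04,0],0],[[0,0.06,0],0],[[0,0.08,0],0],[[0,0.1,0],0],[[0,0.12,0],0],[[0,0.12,0],0],[[0,0.12,0],0],[[0,0.12,0],0],[[0,0.12,0],0]])

```text
time: 27.55
position: [0.4855, 0.0582, 0.0911]
ee_rot: [-179.7, 0.0, -178.6]
wrist_force: [-0.3, -7.8, 5.3]
opening: 0.009
gripper_force: 59.5
```

Request:
carry_out(increments=[[[0,0.02,0],0],[[-0.012,0.02,-0.05],0],[[-0.026,0.02,-0.1],0],[[-0.041,0.02,-0.155],0],[[-0.059,0.02,-0.205],0],[[-0.078,0.02,-0.255],0],[[-0.1,0.02,-0.305],0],[[-0.122,0.02,-0.355],0],[[-0.146,0.02,-0.4],0],[[-0.172,0.02,-0.45],0]])

```text
time: 28.8
position: [0.5004, 0.0602, 0.1336]
ee_rot: [-179.7, -0.3, -178.6]
wrist_force: [1.5, -7.8, -8.3]
opening: 0.0088
gripper_force: 58.4
```

```bash
python3 -c "
from h import *
st()
im=viewer.grab_frame('scene');im2=viewer.grab_frame('side')
for q in ('latch_tab','index_grip'):print(q,[np.round(d['centre'],4).tolist() for c in('scene','side') for d in models.pinpoint(c,q)[:1]])
v=[]
for c,i in (('scene',im),('side',im2)):
  u=proj(cam(c),[.53,-.02,.1])[0].astype(int);v.append(cv2.resize(i[u[1]-80:u[1]+80,u[0]-70:u[0]+70],(385,440),interpolation=2))
cv2.imwrite('pics/w7.png',np.hstack(v)[:,:,::-1])"
```

```text
{'time': 28.8, 'joint_positions': [7.065, 15.81, -18.759, 55.759, -0.311, 5.658], 'position': [0.5, 0.06, 0.134], 'ee_rot': [-179.658, -0.296, -178.593], 'wrist_force': [1.515, -7.808, -8.342], 'opening': 0.009, 'gripper_force': 58.359}
latch_tab [[0.5024, 0.0642, 0.17], [0.555, -0.237, 0.0003]]
index_grip [[0.5503, -0.0935, 0.1001], [0.5553, -0.0968, 0.1051]]
```

View pics/w7.png

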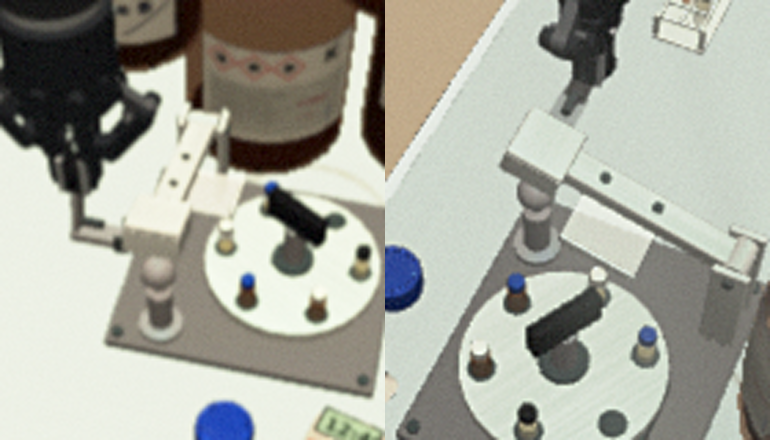

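Request:
carry_out(increments=[[[-0.038,0,-0.062],0],[[-0.078,0,-0.121],0],[[-0.122,0,-0.179],0],[[-0.167,0,-0.235],0],[[-0.216,0,-0.289],0],[[-0.267,0,-0.34],0],[[-0.321,0,-0.389],0],[[-0.376,0,-0.435],0],[[-0.434,0,-0.478],0],[[-0.493,0,-0.519],0]])

```text
time: 30.35
position: [0.5469, 0.0611, 0.1851]
ee_rot: [-179.6, -0.6, -178.6]
wrist_force: [-6.5, -7.3, -1.0]
opening: 0.009
gripper_force: 58.6
```

Request:
carry_out(increments=[[[0,0,0],0],[[0,0,0],0],[[0,0,0],0],[[0,0,0],0],[[0,0,0],0],[[0,0,0],0],[[0,0,0],0],[[0,0,0],0],[[0,0,0],0],[[0,0,0],0]])

```text
time: 31.6
position: [0.5474, 0.0611, 0.1853]
ee_rot: [-179.6, -0.5, -178.6]
wrist_force: [-4.7, -8.0, -1.8]
opening: 0.0092
gripper_force: 58.5
```

```bash
python3 -c "
from h import *
st()
im=viewer.grab_frame('scene');im2=viewer.grab_frame('side')
for q in ('latch_tab','index_grip','cap','timer','flask'):print(q,[np.round(d['centre'],4).tolist() for c in('scene','side') for d in models.pinpoint(c,q)[:1]])
v=[]
for c,i in (('scene',im),('side',im2)):
  u=proj(cam(c),[.53,-.02,.1])[0].astype(int);v.append(cv2.resize(i[u[1]-80:u[1]+80,u[0]-70:u[0]+70],(385,440),interpolation=2))
cv2.imwrite('pics/w8.png',np.hstack(v)[:,:,::-1])"
```

```text
{'time': 31.6, 'joint_positions': [6.562, 18.548, -6.639, 65.386, -0.311, 5.158], 'position': [0.547, 0.061, 0.185], 'ee_rot': [-179.639, -0.543, -178.596], 'wrist_force': [-4.717, -7.956, -1.844], 'opening': 0.009, 'gripper_force': 58.533}
latch_tab [[0.5465, 0.0646, 0.218], [0.5458, 0.0591, 0.2178]]
index_grip [[0.5531, -0.0946, 0.0993], [0.5531, -0.0995, 0.1036]]
cap [[0.403, -0.0725, 0.0012], [0.4007, -0.0767, -0.0025]]
timer [[0.4088, -0.163, -0.0003], [0.4063, -0.1615, 0.0002]]
flask [[0.5528, -0.2309, -0.0034], [0.5566, -0.2352, -0.0006]]
```

View pics/w8.png

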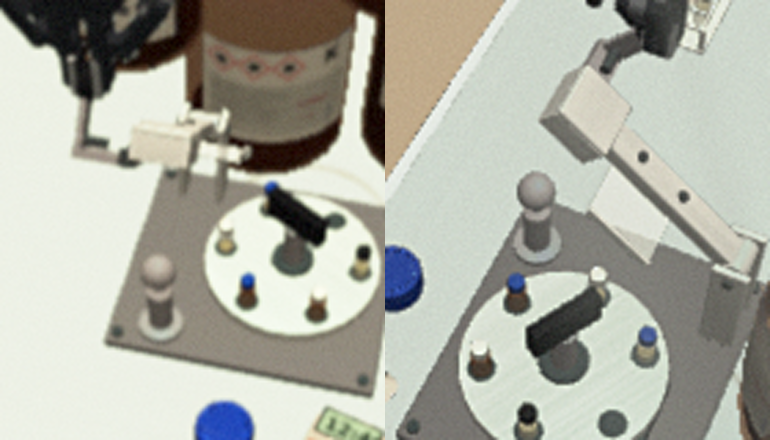

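```bash
python3 -c "
from cell import bot
print(bot.job_done())"
```

```text
the job is handed in; nothing more can be done
None
```

The job is handed in: the carousel stands one position clockwise, and the gripper holds the guard open at about 42° by its latch tab. By my last camera check the cap, timer and flask had not moved; the hand-in returned no verdict.

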